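# Lay the sample tube in its cradle, then free and hold the drying chamber's lid

## Robot

A 6-joint arm with a two-finger parallel gripper is mounted at the origin on the work surface. World frame = base frame: x ahead of the robot, y to its left, z up, the work surface at z = 0. Lengths are in m, angles in degrees, forces in N, time in s.
With the tool pointing down it reaches from about 0.3 to 0.75 m from the base axis. Payload 8.5 kg.
Tool frame: the origin (TCP) lies at the very end of the fingers, on their centre line; the grasp point (between the pads) lies 19 mm behind it (env.tcp_to_grasp is the distance from the TCP to the grasp point, in m); z points along the fingers, y is the line along which they close (so a half turn about z gives the same grasp; the last joint's range is limited). The gripper opens to 85 mm and grips with 20 to 120 N. Pads are 22 mm wide; open, the fingers measure 114 mm over their backs; the gripper's body (76 mm by 85 mm) begins 54 mm behind the grasp point. The pads swing forward as they close: fully open they stand 13 mm farther back than shut.
Start: joints at [-78.512, 21.807, 74.336, -0, 83.858, -12.336], TCP at [0.222, -0.503, 0.231] pointing down, gripper open.
Joint ranges: [-178.18, 178.18], [-50.72, 133.34], [12.68, 142.11], [-81.47, 261.47], [9.98, 163.14], [-165.26, 165.26]. Speed limits (degrees/s): [136.94, 136.94, 180, 180, 180, 180].

## Interface

Orientations are given as a 3x3 rotation matrix whose columns are the frame's x, y, z axes.
In Python, from rig import status, get_image, env gives the robot as it stands.
- The arm moves only by the shell command python3 -m handwheel 'ROWS' [FORCE]. ROWS is text: rows parted by semicolons, each of 7 numbers parted by spaces: the shift along the world's x, y, z in cm, then the turn, a rotation vector about the world's x, y, z in degrees, then the opening, from 0 (shut) to 1 (fully open). In form: dx dy dz wx wy wz gripper; .... A call has 1 to 8 rows; each row is the pose to reach, as a shift and turn from the pose commanded when the call began; what a row does not reach only later rows make up. A row lasts 1/12 s, in which the tool goes at most 41.7 mm and 7.16 degrees, less where a joint would pass 70% of its speed; a pose out of reach is approached as far as the arm can. A call with a gripper value outside its range is refused whole. The fingers move at their own pace and stop on an object; FORCE is the grip in N (left out, the last holds). Time passes only in rows, so rows that repeat a pose let the fingers close. It gives the time, the measured TCP pose, the force, the opening and the grip force at its end, in the units of the state.
- status.observe(): the state, without advancing time (a new reading comes with each control period).
- get_image(name): name is "side" or "top" or "wrist"; returns a dict with "color" (480x640x3 uint8, red, green, blue), "vertical_fov" (degrees; the focal length in pixels is half the picture's height over the tangent of half this angle, whatever the lens; pixels are square), "cx", "cy" (the principal point, pixels), "xyz" and "orientation" of the camera in the world. Camera axes: x right, y down, z forward; pixel columns grow to the right and rows downward; lengths in m; the calibration is good to about 2 mm. A picture is of the moment at which its call begins. There is no depth.
- env.close_job(): hands the job in; it is judged then, once.
The state is a dict: "time_s": time; "q": joint angles; "qvel": joint speeds; "joint_efforts": joint torques, N m; "position": TCP position; "tool_rot": TCP orientation; "ft_force": force on the tool from outside, world axes, zero at the start; "wrist_torque": the same for the moment, N m; "grip_width": finger opening in m; "gripper_force": force on a finger pad.
Only numpy, scipy, OpenCV 4.12 (cv2) and the standard library are available. Lean on these libraries where they do the work, as an engineer would, in place of code of your own. Each camera call takes 0.05 s, during which the arm holds its last target. There are 200 camera calls.

## Task

Lay the upright blue-capped sample tube on its side in the V cradle, centred on both supports, and let go of it. Then tug the handle of the drying chamber's lid, before touching the red tab, to learn whether it is caught; if it is, push the tab fully back to free it. Lift the lid at least 45 degrees and finish while still holding it open with the gripper, so that a colleague can load the tube; leave the other things on the bench where they are.

Things in the scene. Friction and masses are not known exactly. Their poses are not given: they have to be found in the camera images.
- tube: sample tube, cream cylinder with a blue cap, 36 mm across and 120 mm long overall (cap the same diameter), 0.08 to 0.17 kg, standing on the bench at the start; origin at the centre of its foot, z along the tube towards the cap
- tube_mid (a point): the middle of the tube, on its axis, 60 mm from the foot
- cradle: fixed V cradle: aluminium plate 70 x 130 x 8 mm with two blue 90-degree V supports 14 mm thick, centred 38 mm either side of the middle along its y (62 mm free between them), tops 40 mm above the bench; origin at the centre of the plate's underside, y (level) is the direction in which the tube lies, either way round
- cradle_seat (a point): where the middle of the tube comes to rest: centred, 41 mm above the bench
- chamber: fixed white drying chamber with a blue-framed clear lid, 180 (x) x 250 (y) x 108 mm; origin at the centre of its underside; its front with the handle faces its own -x, z up. Its raised strip at its right (-y) side, 40 mm wide and 108 mm high, carries the red tab
- handle (a point): middle of the lid's handle: a round steel bar 12 mm thick, 108 mm long along the chamber's y, standing 45 mm out in front of the chamber, 114 mm above the bench when shut; nothing is below it. Moves with the lid. Taken from above with the fingers closing along the chamber's x, the bar turns between the pads as the lid swings, so the tool may stay upright
- hinge (a point): point on the lid's hinge line (along the chamber's y) behind the handle, 100 mm above the bench at the chamber's rear; the handle swings about it on a radius of 220 mm, up and back towards the chamber's +x
- lid (a joint): lid angle in rad: 0 shut, 1.3 at its stop. 0.35 kg, about 2 N to lift at the handle; falls shut if let go. When caught it rises only about 0.03 rad (7 mm at the handle) and then stops hard; whether it is caught cannot be seen
- tab (a joint): travel of the red tab in m: 0 at home (start), 0.02 fully back. It slides along the chamber's +x (away from the front), needs about 3 to 5 N, has no spring and stays where it is left; it pushes the hidden bolt out of the way, which then stays clear, also once the lid has dropped shut. the lid is surely free from 0.012 of travel on
- tab_top (a point): centre of the red tab's top face, 132 mm above the bench; the tab is 12 mm long (chamber x), 18 mm wide and stands 24 mm above the strip, free on all sides; the strip runs on 50 mm in front of it
- white_bottle: bystander: white capped bottle, 66 mm across, 150 mm tall; origin under its centre
- amber_bottle: bystander: amber bottle with blue cap, 56 mm across, 120 mm tall; origin under its centre
- jar: bystander: small white jar, green label, yellow cap, 54 mm across, 55 mm tall; origin under its centre
- beaker: bystander: clear open beaker, 76 mm across, 85 mm tall; origin under its centre
- dish: bystander: shallow white dish, 90 mm across, 14 mm tall; origin under its centre
- spatula: bystander: flat steel lab spatula lying on the bench, 160 mm long; origin under its centre
Things that resemble listed ones, but are neither listed nor needed, are in the scene too. Of the things that look like the tube, the middle-sized one is meant.

How it is judged:
By the outcome, as a careful person would: the job done as asked, in the order asked, and still so for the second after the job is handed in, while the arm keeps its last pose, push and grip.
It also fails if it takes over 64 s, if anything falls off the work surface, if the arm or the gripper's body presses on something with over 40 N, if the wrist force passes 120 N, or if a joint passes its speed limit or range.

## Working session

There is one attempt and no reset: what is moved stays moved. The work goes in short steps, Python scripts to look and compute and a shell command to move; the robot and the scene stay as the last step left them, time stands still between calls to the robot, and variables do not carry over. Pictures are saved under pics/ and viewed, at most 11 in all, crops included, and the job is handed in when it is done.

```bash
ls; mkdir -p pics; cat > h.py <<'E'
import numpy as np,cv2
from rig import status,get_image,env
def ray(im,u,v):
    f=im["color"].shape[0]/2/np.tan(np.radians(im["vertical_fov"])/2)
    R=np.array(im["orientation"]); d=R@np.array([(u-im["cx"])/f,(v-im["cy"])/f,1.])
    return np.array(im["xyz"]),d/np.linalg.norm(d)
def onz(im,u,v,z):
    o,d=ray(im,u,v); return o+d*(z-o[2])/d[2]
def tri(a,pa,b,pb):
    o1,d1=ray(a,*pa);o2,d2=ray(b,*pb)
    s=np.linalg.lstsq(np.c_[d1,-d2],o2-o1,rcond=None)[0]
    p,q=o1+s[0]*d1,o2+s[1]*d2
    return (p+q)/2,np.linalg.norm(p-q)
def save(im,n): cv2.imwrite(n,im["color"][:,:,::-1])
E
python3 - <<'E'
from h import *
import pickle
ims={n:get_image(n) for n in("side","top","wrist")}
pickle.dump(ims,open("ims.pkl","wb"))
for n in("side","top"): save(ims[n],f"pics/{n}0.png"); i=ims[n];print(n,i["vertical_fov"],i["cx"],i["cy"],i["xyz"],np.round(i["orientation"],3).tolist())
E
```

```text
pics
side 53.56103862348545 317.9854398026151 239.13837735280822 [0.51209704 0.59749735 0.68431579] [[-0.997, -0.06, 0.049], [-0.077, 0.644, -0.761], [0.014, -0.763, -0.647]]
top 55.18937483560845 323.57828091027176 243.43010514970766 [ 0.50570414 -0.08140535  1.13767368] [[0.003, -0.997, 0.082], [-1.0, -0.003, 0.005], [-0.005, -0.082, -0.997]]
```

View pics/side0.png

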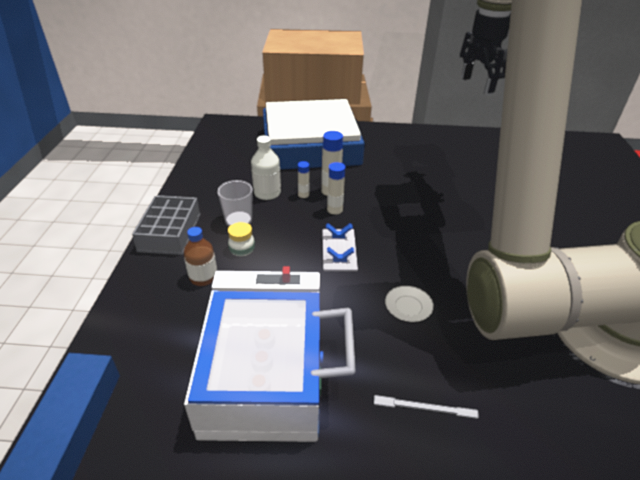

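View pics/top0.png

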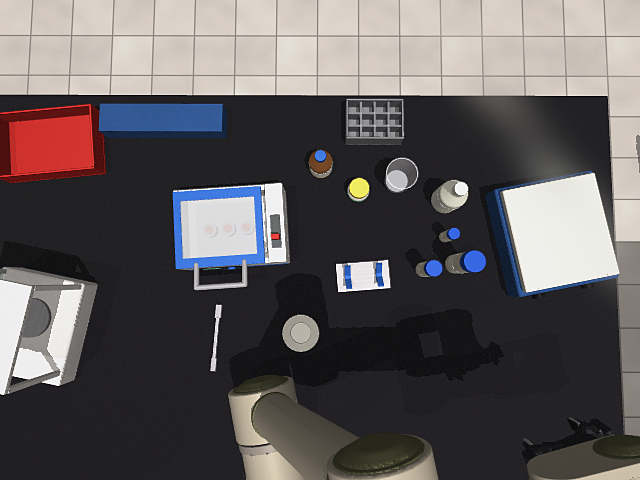

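The middle-sized tube's cap is at about (433,268) in the top view and (337,172) in the side view. The cradle is at (363,276) top, the handle bar at (220,287) top and (350,340) side, and the red tab at (275,236) top and (286,271) side.

```bash
python3 - <<'E'
from h import *
import pickle
ims=pickle.load(open("ims.pkl","rb"));T,S=ims["top"],ims["side"]
def blobs(im,lo,hi,box,mn=15):
    x0,y0,x1,y1=box
    h=cv2.cvtColor(im["color"],cv2.COLOR_RGB2HSV)[y0:y1,x0:x1]
    m=cv2.inRange(h,lo,hi)
    n,_,st,c=cv2.connectedComponentsWithStats(m)
    r=[(c[i]+[x0,y0],st[i]+[x0,y0,0,0,0]) for i in range(1,n) if st[i][4]>mn]
    return r,m
B=((100,120,60),(130,255,255))
for n,im,box in(("top caps",T,(410,220,495,285)),("top V",T,(330,250,400,300)),("side caps",S,(290,120,350,200)),("side V",S,(315,215,365,275))):
    for c,s in blobs(im,*B,box)[0]: print(n,c.round(1),s)
for n,im,box in(("top tab",T,(255,200,295,260)),("side tab",S,(270,255,300,285))):
    for c,s in blobs(im,(0,140,80),(8,255,255),box,5)[0]: print(n,c.round(1),s)
W=((0,0,150),(180,60,255))
x0,y0=325,250;_,m=blobs(T,(0,0,130),(180,255,255),(325,250,400,300))
r=cv2.minAreaRect(max(cv2.findContours(m,0,2)[0],key=cv2.contourArea)); print("plate",r)
b=cv2.boxPoints(r)+[x0,y0]
P=np.array([onz(T,*p,0.008) for p in b]);print(P.round(4).tolist(),P.mean(0))
print([np.linalg.norm(P[i]-P[i-1]).round(4) for i in range(4)])
# handle bar (grey) top
_,m=blobs(T,(0,0,90),(180,80,255),(185,276,255,300))
for c in cv2.findContours(m,0,2)[0]:
    if cv2.contourArea(c)>30: print("handle",cv2.boundingRect(c),cv2.minAreaRect(c))
big=np.hstack([cv2.resize(T["color"][200:300,170:300],None,fx=3,fy=3,interpolation=2),cv2.resize(T["color"][200:300,325:455],None,fx=3,fy=3,interpolation=2)])
big2=np.hstack([cv2.resize(S["color"][260:385,240:370],None,fx=2.4*1.25,fy=2.4,interpolation=2),cv2.resize(S["color"][150:275,285:415],None,fx=3,fy=2.4,interpolation=2)])
cv2.imwrite("pics/crop0.png",np.vstack([big,big2])[:,:,::-1])
c=(433,268)
E
```

```text
top caps [453.3 233.2] [447 227  14  13 129]
top caps [472.9 261.1] [460 250  26  23 465]
top caps [433.3 267.9] [424 260  19  17 244]
top V [378.9 274.1] [376 263   8  24 139]
top V [347.6 277.1] [345 265   7  24 132]
side caps [320.3 154.5] [ 290  131   60   48 1547]
side V [338.7 229.8] [325 223  28  15 203]
side V [340.2 254.5] [328 248  26  14 162]
top tab [274.7 236. ] [271 233   8   7  41]
plate ((37.73291015625, 25.66136932373047), (28.15006446838379, 52.552101135253906), 85.42607879638672)
[[0.5483, -0.1048, 0.008], [0.559, -0.2336, 0.008], [0.4903, -0.2386, 0.008], [0.4797, -0.1104, 0.008]] [ 0.5193048  -0.17183953  0.008     ]
[np.float64(0.0689), np.float64(0.1293), np.float64(0.0689), np.float64(0.1286)]
handle (9, 0, 53, 14) ((35.0, 6.5), (13.0, 52.0), 90.0)
```

View pics/crop0.png

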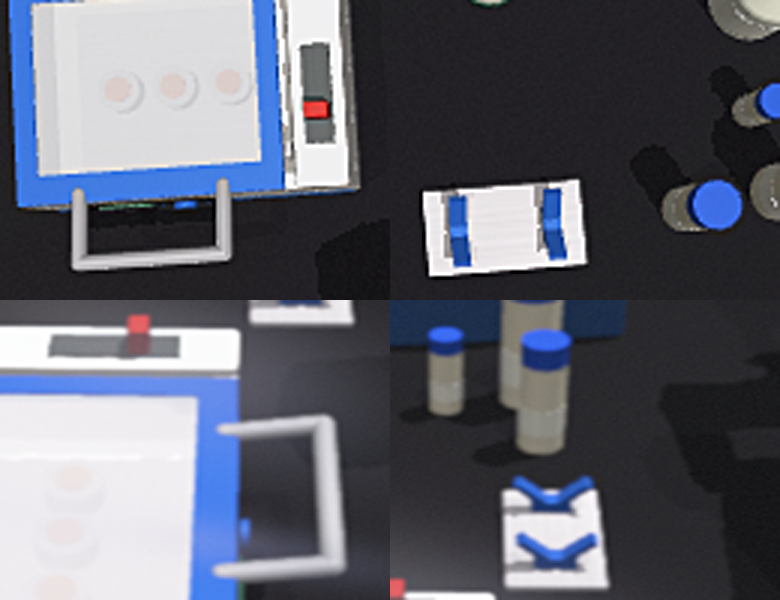

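The crop shows handle bar ends at top pixels (196,287) and (245,285) and side pixels (348,312) and (352,370). The tab's top is at top (275.3,234.7) and side (286.3,268).

```bash
python3 - <<'E'
from h import *
import pickle
ims=pickle.load(open("ims.pkl","rb"));T,S=ims["top"],ims["side"]
np.set_printoptions(precision=4,suppress=True)
a,b=onz(T,196.5,287.3,.114),onz(T,245.3,284.6,.114);print("bar top",a,b,np.linalg.norm(a-b),(a+b)/2,np.degrees(np.arctan2(*(b-a)[:2])))
a,b=onz(S,348.3,312.1,.114),onz(S,352.3,369.6,.114);print("bar side",a,b,(a+b)/2,np.linalg.norm(a-b),np.degrees(np.arctan2(*(a-b)[:2])))
for z in (.132,): print("tab",onz(T,275.3,234.9,z),onz(S,286.3,267.5,z),tri(T,(275.3,234.9),S,(286.3,267.5)))
# strip corners in top crop: front edge of chamber/strip and blue frame
for p in((16,207),(357,187),(346,0)): print("corner",onz(T,170+p[0]/3,200+p[1]/3,.108))
print("cap",onz(T,433.1,267.9,.119))
# side cap: top ellipse centre
h=cv2.cvtColor(S["color"],cv2.COLOR_RGB2HSV);m=cv2.inRange(h,(100,120,60),(130,255,255))[160:190,325:347]
ys,xs=np.nonzero(m);print("side cap cols",xs.min()+325,xs.max()+325,ys.min()+160,ys.max()+160)
print(onz(S,336.7,169,.12), "foot", onz(S,335.5,208,0.0))
for c in((378.9,274.1),(347.6,277.1)): print("V top",onz(T,*c,.032))
for c in((338.7,229.8),(340.2,254.5)): print("V side",onz(S,*c,.03))
print("jar",onz(T,359,189,.055),"beaker",onz(T,402,174,.085),"amber",onz(T,320,156,.12),"white",onz(T,461,189,.15),"big",onz(T,474.5,261,.17),"small",onz(T,454,233.5,.09),"dish",onz(T,301,333,.01))
s=status.observe();print(s["position"],np.round(s["tool_rot"],3).tolist(),s["grip_width"])
E
```

```text
bar top [0.491 0.206 0.114] [0.4973 0.0976 0.114 ] 0.10863156260443628 [0.4941 0.1518 0.114 ] 176.6605471001037
bar side [0.4947 0.0987 0.114 ] [0.4861 0.2039 0.114 ] [0.4904 0.1513 0.114 ] 0.10560487571802082 175.34370848607927
tab [0.6067 0.0302 0.132 ] [0.6016 0.0257 0.132 ] (array([0.6036, 0.0296, 0.1359]), np.float64(0.005292367156950038))
corner [0.5316 0.2563 0.108 ]
corner [0.5473 0.0014 0.108 ]
corner [0.6887 0.011  0.108 ]
cap [ 0.5355 -0.3187  0.119 ]
side cap cols 329 346 160 178
[ 0.5323 -0.311   0.12  ] foot [ 0.5313 -0.3277  0.    ]
V top [ 0.5228 -0.2087  0.032 ]
V top [ 0.5154 -0.1336  0.032 ]
V side [ 0.5196 -0.2082  0.03  ]
V side [ 0.513  -0.1282  0.03  ]
jar [ 0.7251 -0.1599  0.055 ] beaker [ 0.7546 -0.2579  0.085 ] amber [ 0.7873 -0.0674  0.12  ] white [ 0.7063 -0.3749  0.15  ] big [ 0.5488 -0.3941  0.17  ] small [ 0.6152 -0.3746  0.09  ] dish [ 0.38   -0.0215  0.01  ]
[ 0.2221 -0.5029  0.2309] [[0.915, 0.404, -0.0], [0.404, -0.915, 0.001], [0.0, -0.001, -1.0]] 0.08519369862359186
```

```bash
cat >> h.py <<'E'
from scipy.spatial.transform import Rotation as Ro
def cs(a): return np.array([np.cos(np.radians(a)),np.sin(np.radians(a)),0])
def pose(g,yang,tau,dang):
    "grasp point, closing-axis angle, tool tau below horizontal along heading dang -> TCP,R"
    t=np.radians(tau); z=np.cos(t)*cs(dang)-np.sin(t)*np.array([0,0,1]); y=cs(yang)
    return np.array(g)+.019*z,np.c_[np.cross(y,z),y,z]
def plan(p,R,s=None):
    s=s or status.observe(); r=Ro.from_matrix(R@np.array(s["tool_rot"]).T).as_rotvec(degrees=True)
    print("shift cm",np.round((p-np.array(s["position"]))*100,2),"turn",r.round(1),np.linalg.norm(r).round(1))
E
python3 - <<'E'
from h import *
G=np.array([.534,-.318,.060]);d=cs(-42)
print(env.tcp_to_grasp)
pre=G-.12*d+[0,0,.2]
plan(*pose(pre,48,89.99,-42)); plan(*pose(pre,48,25,-42))
E
```

```text
0.0187
shift cm [22.27 26.52  1.01] turn [-0.000e+00 -1.000e-01  1.142e+02] 114.2
shift cm [23.55 25.37  2.11] turn [-74.9  11.9 100. ] 125.5
```

```bash
python3 -m handwheel '0 0 6 0 0 7 0.8;3 2 8 0 0 14 0.8;6 5 8 0 0 21 0.8;9 8 8 0 0 28 0.8;12 11 8 0 0 35 0.8;15 14 8 0 0 42 0.8;18 17 8 0 0 49 0.8;20 20 8 0 0 56 0.8'; python3 -c "
from h import *
s=status.observe();print(np.round(s['q'],1))
G=np.array([.534,-.318,.060]);d=cs(-42);plan(*pose(G-.12*d+[0,0,.2],48,25,-42))
plan(*pose(G-.12*d+[0,0,.2],48,89.9,-42))"
```

```text
time_s: 0.82
position: [0.42, -0.3065, 0.311]
tool_rot: [[0.171, 0.985, -0.0], [0.985, -0.171, 0.0], [0.0, -0.0, -1.0]]
ft_force: [1.2, -1.0, -0.1]
grip_width: 0.0685
gripper_force: 0.0
[-49.2  16.1  69.8   0.   94.1 -39.3]
shift cm [ 3.77  5.72 -5.9 ] turn [-63.9 -22.1  51.3] 84.9
shift cm [ 2.49  6.87 -7.  ] turn [-0.1 -0.1 57.8] 57.8
```

```bash
python3 -m handwheel '1 1 -1 0 0 7 0.8;1 2 -2 0 0 14 0.8;2 3 -3 0 0 21 0.8;2 4 -4 0 0 28 0.8;2 5 -5 0 0 36 0.8;2 6 -6 0 0 43 0.8;2.5 6.9 -7 0 0 50 0.8;2.5 6.9 -7 0 0 57.8 0.8'; python3 -c "
from h import *
s=status.observe();print(np.round(s['q'],1))
G=np.array([.534,-.318,.060]);d=cs(-42);plan(*pose(G-.12*d+[0,0,.2],48,25,-42))
plan(*pose(G-.12*d+[0,0,.2],48,57,-42))"
```

```text
time_s: 1.48
position: [0.4434, -0.237, 0.2394]
tool_rot: [[-0.73, 0.683, -0.003], [0.683, 0.73, 0.003], [0.004, 0.0, -1.0]]
ft_force: [-0.3, 0.6, -0.8]
grip_width: 0.0685
gripper_force: 0.0
[-41.7  16.8  80.6   0.   82.8 -88.6]
shift cm [ 1.43 -1.22  1.25] turn [-44.1 -48.    1. ] 65.2
shift cm [ 0.92 -0.76  0.46] turn [-22.5 -24.5   1.1] 33.2
```

```bash
python3 -m handwheel '0.2 -0.2 0.2 -5 -5 0 0.8;0.4 -0.4 0.3 -9.6 -10.4 0 0.8;0.6 -0.5 0.4 -14.4 -15.6 0 0.8;0.8 -0.7 0.5 -19.2 -21 0.5 0.8;1 -0.8 0.7 -24 -26 0.5 0.8;1.1 -1 0.9 -29 -31 0.5 0.8;1.3 -1.1 1.1 -33.5 -36.5 1 0.8;1.4 -1.2 1.2 -38 -41.5 1 0.8' && python3 -m handwheel '0 0 -1 -4.5 -4.9 0 0.8;0 0 -2 -6 -6.5 0 0.8;0 0 -4 -6 -6.5 0 0.8'; python3 - <<'E'
from h import *
s=status.observe();print(np.round(s['q'],1))
G=np.array([.534,-.318,.060]);d=cs(-42);plan(*pose(G-.10*d+[0,0,.10],48,25,-42))
plan(*pose(G-.1*d,48,25,-42));plan(*pose(G,48,25,-42))
E
```

```text
time_s: 2.15
position: [0.4571, -0.2484, 0.2687]
tool_rot: [[-0.431, 0.674, 0.6], [0.399, 0.739, -0.543], [-0.809, 0.006, -0.587]]
ft_force: [5.0, -2.6, 6.9]
grip_width: 0.068
gripper_force: 0.0
time_s: 2.4
position: [0.4591, -0.2441, 0.267]
tool_rot: [[-0.42, 0.7, 0.577], [0.392, 0.714, -0.581], [-0.818, -0.018, -0.574]]
ft_force: [0.2, -1.2, 0.9]
grip_width: 0.0685
gripper_force: 0.0
[-38.2   3.9 113.1 -34.9  10.  -52.8]
shift cm [  1.34  -1.85 -11.51] turn [-6.1 -8.   2.5] 10.4
shift cm [  1.34  -1.85 -21.51] turn [-6.1 -8.   2.5] 10.4
shift cm [  8.77  -8.54 -21.51] turn [-6.1 -8.   2.5] 10.4
```

```bash
python3 - <<'E'
from h import *
G=np.array([.534,-.318,.060]);d=cs(-85)
plan(*pose([.5,-.22,.28],5,89.9,-85)); plan(*pose([.5,-.22,.28],5,60,-85));plan(*pose(G-.1*d+[0,0,.2],5,30,-85))
E
```

```text
shift cm [ 4.09  2.41 -0.6 ] turn [ 51.   23.  -37.8] 67.6
shift cm [ 4.17  1.46 -0.35] turn [ 23.5   9.9 -40.1] 47.5
shift cm [ 6.76  0.93 -1.65] turn [ -4.2  -3.2 -40.5] 40.8
```

```bash
python3 -m handwheel '0.5 0.2 2 2.9 1.2 -5 0.8;1 0.4 2 5.9 2.5 -10 0.8;1.5 0.6 2 8.8 3.7 -15 0.8;2 0.8 2 11.7 5 -20 0.8;2.5 1 2 14.7 6.2 -25 0.8;3 1.2 2 17.6 7.4 -30 0.8;3.5 1.4 2 20.5 8.7 -35 0.8;4.2 1.5 2 23.5 9.9 -40.1 0.8'; python3 - <<'E'
from h import *
s=status.observe();print(np.round(s['q'],1))
G=np.array([.534,-.318,.060]);d=cs(-85)
plan(*pose([.5,-.22,.28],5,60,-85));plan(*pose(G-.1*d+[0,0,.2],5,30,-85))
E
```

```text
time_s: 3.07
position: [0.5015, -0.2285, 0.2869]
tool_rot: [[-0.073, 0.996, 0.042], [0.865, 0.084, -0.495], [-0.497, 0.0, -0.868]]
ft_force: [-0.2, 0.4, 0.1]
grip_width: 0.0683
gripper_force: 0.0
[-25.2  16.   79.5 -27.1  70.7 -24.1]
shift cm [-0.07 -0.1  -2.34] turn [-0.2 -0.   0.2] 0.3
shift cm [ 2.52 -0.63 -3.64] turn [-30.1  -2.6   0.1] 30.2
```

```bash
python3 -m handwheel '0.5 -0.1 -0.5 -6 -0.5 0 0.8;1 -0.2 -1 -12 -1 0 0.8;1.5 -0.4 -2 -18 -1.6 0 0.8;2 -0.5 -3 -24 -2.1 0 0.8;2.5 -0.6 -3.6 -30.1 -2.6 0 0.8;2.5 -0.6 -3.6 -30.1 -2.6 0 0.8' && python3 -m handwheel '0 0 -3 0 0 0 0.8;0 0 -6 0 0 0 0.8;0 0 -9 0 0 0 0.8;0 0 -12 0 0 0 0.8;0 0 -12 0 0 0 0.8'; python3 - <<'E'
from h import *
s=status.observe();print(np.round(s['q'],1))
G=np.array([.534,-.318,.060]);d=cs(-85)
plan(*pose(G-.08*d+[0,0,.046],5,30,-85));plan(*pose(G,5,30,-85))
im=get_image("wrist");save(im,"pics/w1.png")
p=[np.array([.534,-.318,.12])]
E
```

```text
time_s: 3.57
position: [0.526, -0.2338, 0.2467]
tool_rot: [[-0.051, 0.996, 0.075], [0.495, 0.091, -0.864], [-0.868, -0.007, -0.497]]
ft_force: [-0.2, 0.2, -0.7]
grip_width: 0.0681
gripper_force: 0.0
time_s: 3.98
position: [0.5247, -0.2354, 0.1265]
tool_rot: [[-0.049, 0.996, 0.071], [0.5, 0.086, -0.862], [-0.864, -0.007, -0.503]]
ft_force: [-0.7, 0.1, -1.5]
grip_width: 0.068
gripper_force: 0.0
[-14.9  34.9  98.2 -78.3  56.2  33.7]
shift cm [ 0.37 -1.93 -3.  ] turn [-0.2 -0.4  0.1] 0.4
shift cm [ 1.07 -9.9  -7.6 ] turn [-0.2 -0.4  0.1] 0.4
```

View pics/w1.png

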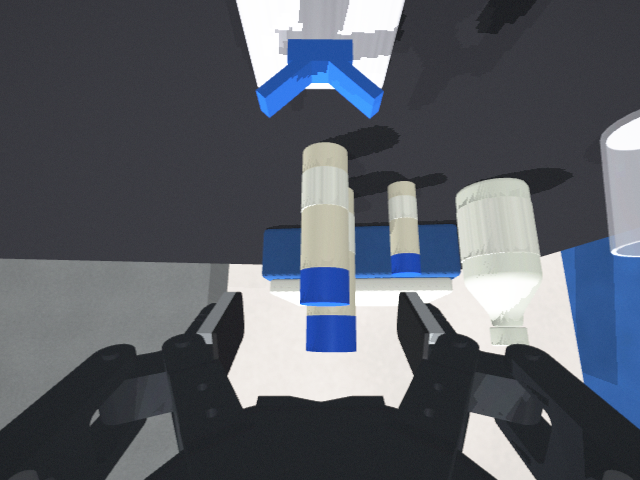

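The tube is centred between the fingers (column 325 against 320). Joint 4 is close to its limit, though, so I'll swing the heading further right, to -110°.

```bash
python3 - <<'E'
from h import *
G=np.array([.534,-.318,.060]);d=cs(-110)
plan(*pose(G-.10*d+[0,0,.06],-20,30,-110))
E
python3 -m handwheel '0.5 0 0 0 0 -6 0.8;1.5 0 0 0 0 -12 0.8;2.5 0 0 0 0 -18 0.8;3.3 -0.5 0 0 0 -25 0.8;3.3 -0.5 0 0 0 -25 0.8'; python3 - <<'E'
from h import *
s=status.observe();print(np.round(s['q'],1))
G=np.array([.534,-.318,.060]);d=cs(-110)
plan(*pose(G-.10*d+[0,0,.058],-20,30,-110));plan(*pose(G,-20,30,-110))
E
```

```text
shift cm [ 3.69 -0.38 -1.91] turn [ -0.1  -0.2 -25. ] 25.0
time_s: 4.45
position: [0.5628, -0.2415, 0.1336]
tool_rot: [[0.179, 0.938, -0.297], [0.469, -0.346, -0.813], [-0.865, 0.006, -0.502]]
ft_force: [-1.0, -0.7, -0.6]
grip_width: 0.068
gripper_force: 0.0
[-13.5  43.4  74.9 -60.4  81.3  28.3]
shift cm [-0.02  0.2  -2.51] turn [0.  0.4 0.3] 0.5
shift cm [-3.44 -9.2  -8.31] turn [0.  0.4 0.3] 0.5
```

```bash
python3 -m handwheel '0 0.1 -1.3 0 0.4 0 0.8;0 0 -2.6 0 0.4 0.3 0.8;-0.6 -1.6 -3.6 0 0.4 0.3 0.8;-1.2 -3.1 -4.6 0 0.4 0.3 0.8;-1.8 -4.7 -5.6 0 0.4 0.3 0.8;-2.3 -6.2 -6.6 0 0.4 0.3 0.8;-2.9 -7.7 -7.5 0 0.4 0.3 0.8;-3.4 -9.2 -8.3 0 0.4 0.3 0.8'; python3 - <<'E'
from h import *
s=status.observe();print(np.round(s['q'],1))
G=np.array([.534,-.318,.060])
plan(*pose(G,-20,30,-110))
im=get_image("wrist");save(im,"pics/w2.png")
E
```

```text
time_s: 5.12
position: [0.5238, -0.3322, 0.0467]
tool_rot: [[0.159, 0.942, -0.295], [0.471, -0.335, -0.816], [-0.868, -0.009, -0.497]]
ft_force: [0.8, 0.5, 0.0]
grip_width: 0.0681
gripper_force: 0.0
[-22.6  48.9  82.3 -68.2  69.   35.8]
shift cm [ 0.46 -0.12  0.38] turn [-0.  -0.6 -0.5] 0.7
```

View pics/w2.png

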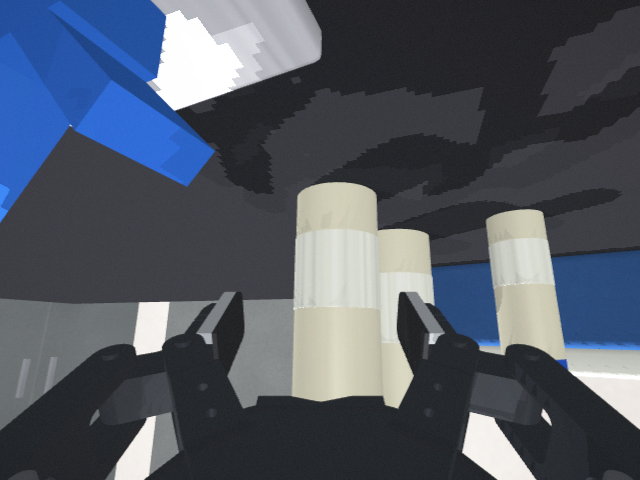

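The tube stands between the fingers, centred at column 337 against a finger centre of 320, which fits the remaining 5 mm shift. I'll apply that and close.

```bash
python3 -m handwheel '0.4 -0.1 0.4 0 -0.6 -0.5 0.8;0.4 -0.1 0.4 0 -0.6 -0.5 0.8;0.4 -0.1 0.4 0 -0.6 -0.5 0.3;0.4 -0.1 0.4 0 -0.6 -0.5 0.3;0.4 -0.1 0.4 0 -0.6 -0.5 0.2;0.4 -0.1 0.4 0 -0.6 -0.5 0.2;0.4 -0.1 0.4 0 -0.6 -0.5 0.2;0.4 -0.1 0.4 0 -0.6 -0.5 0.2' 40; python3 -c "
from h import *
s=status.observe();plan(*pose([.534,-.318,.06],-20,30,-110))"
```

```text
time_s: 5.83
position: [0.5297, -0.333, 0.0524]
tool_rot: [[0.175, 0.939, -0.296], [0.467, -0.344, -0.815], [-0.867, 0.004, -0.498]]
ft_force: [1.5, 4.0, 4.8]
grip_width: 0.0346
gripper_force: 41.5
shift cm [-0.13 -0.04 -0.19] turn [0.2 0.2 0.1] 0.3
```

```bash
python3 -m handwheel '0 0 3 0 0 0 0.2;0 0 6 0 0 0 0.2;0 0 9 0 0 0 0.2;0 0 12 0 0 0 0.2;0 0 15 0 0 0 0.2;0 0.5 18 0 0 0 0.2;0 0.5 20 0 0 0 0.2;0 0.5 20 0 0 0 0.2'; python3 - <<'E'
from h import *
s=status.observe();print(np.round(s['q'],1))
H=[.53,-.25,.23]
for t,h,y in((58,-98,-8),(89.9,-85,5),(60,95,5)): plan(*pose(H,y,t,h))
E
```

```text
time_s: 6.5
position: [0.53, -0.3285, 0.2562]
tool_rot: [[0.18, 0.939, -0.293], [0.465, -0.344, -0.816], [-0.867, 0.011, -0.498]]
ft_force: [0.6, 0.4, -0.6]
grip_width: 0.0346
gripper_force: 41.2
[-22.   33.4  72.3 -61.5  80.3  13.3]
shift cm [-0.14  6.85 -4.24] turn [27.5 -6.3 12. ] 30.6
shift cm [ 0.    7.84 -4.52] turn [60.  -7.4 23.1] 64.7
shift cm [-0.08  8.79 -4.27] turn [ 90.  -11.5  20.2] 93.0
```

```bash
python3 -m handwheel '0 1 0 6 -0.8 2.5 0.2;0 2 0 12 -1.6 5 0.2;0 3 0 18 -2.4 7.5 0.2;0 4 0 24 -3.2 10 0.2;0 5 0 30 -4 12 0.2;0 6 0 36 -4.8 14.5 0.2;0 7 0 42 -5.5 17 0.2;0 8 0 48 -6 19 0.2'; python3 - <<'E'
from h import *
s=status.observe();print(np.round(s['q'],1))
plan(*pose([.519,-.173,.22],5,60,95))
E
```

```text
time_s: 7.17
position: [0.529, -0.2474, 0.251]
tool_rot: [[-0.024, 0.999, -0.031], [0.979, 0.018, -0.202], [-0.202, -0.035, -0.979]]
ft_force: [-0.6, -0.4, -2.1]
grip_width: 0.0349
gripper_force: 41.1
[-31.9  23.4  69.3 -10.9  82.7 -32.1]
shift cm [-1.08  8.39 -4.75] turn [41.7  0.3  3.1] 41.8
```

```bash
python3 -m handwheel '-0.2 1.5 0 6.5 0 0.5 0.2;-0.4 3 0 13 0 1 0.2;-0.6 4.5 -1 19.5 0 1.5 0.2;-0.8 6 -2 26 0.1 2 0.2;-1 7.5 -3 32.5 0.2 2.5 0.2;-1.1 8.4 -4 39 0.3 3 0.2;-1.1 8.4 -4.7 41.7 0.3 3.1 0.2;-1.1 8.4 -4.7 41.7 0.3 3.1 0.2'; python3 - <<'E'
from h import *
s=status.observe();print(np.round(s['q'],1))
plan(*pose([.519,-.173,.12],5,60,95))
im=get_image("wrist");im2=get_image("side");im3=get_image("top")
c=np.hstack([cv2.resize(im["color"],(400,300)),cv2.resize(im2["color"][130:280,240:440],(400,300))])
c2=np.hstack([cv2.resize(im3["color"][210:300,310:430],(400,300)),c[:300,:400]*0])
cv2.imwrite("pics/p3.png",np.vstack([c,c2])[:,:,::-1])
E
```

```text
time_s: 7.83
position: [0.5173, -0.1649, 0.2012]
tool_rot: [[-0.068, 0.996, -0.049], [0.863, 0.083, 0.498], [0.501, -0.008, -0.866]]
ft_force: [-0.1, -0.4, -1.5]
grip_width: 0.0347
gripper_force: 41.1
[-40.2  30.2  71.1  20.8 100.4 -45. ]
shift cm [ 0.09  0.14 -9.76] turn [-0.  -0.5  0.2] 0.5
```

View pics/p3.png

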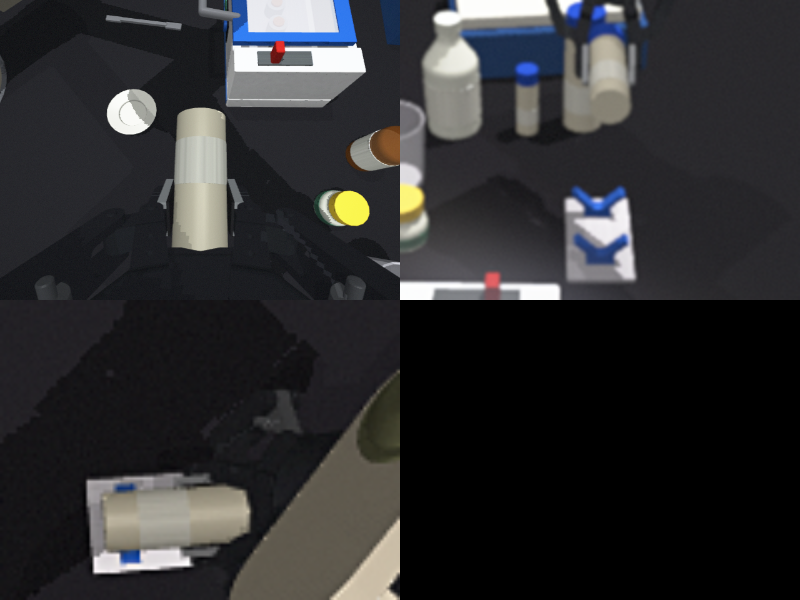

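The tube is level over the cradle and aligned with it, cap towards -y. Next I'll lower it.

```bash
python3 -m handwheel '0 0 -3 0 0 0 0.2;0.1 0.1 -6 0 -0.5 0.2 0.2;0.1 0.1 -9 0 -0.5 0.2 0.2;0.1 0.1 -12 0 -0.5 0.2 0.2;0.1 0.1 -14 0 -0.5 0.2 0.2;0.1 0.1 -15.5 0 -0.5 0.2 0.2;0.1 0.1 -16.4 0 -0.5 0.2 0.2;0.1 0.1 -16.4 0 -0.5 0.2 0.2'; python3 - <<'E'
from h import *
plan(*pose([.519,-.173,.041],5,60,95))
im3=get_image("top");im2=get_image("side");im=get_image("wrist")
c=np.hstack([cv2.resize(im["color"],(400,300)),cv2.resize(im2["color"][160:280,260:420],(400,300))])
c2=np.hstack([cv2.resize(im3["color"][230:320,320:440],(400,300)),c[:300,:400]*0])
cv2.imwrite("pics/p4.png",np.vstack([c,c2])[:,:,::-1])
E
```

```text
time_s: 8.65
position: [0.5192, -0.1628, 0.0401]
tool_rot: [[-0.081, 0.996, -0.04], [0.865, 0.09, 0.493], [0.494, 0.005, -0.869]]
ft_force: [1.0, 0.7, -2.0]
grip_width: 0.0349
gripper_force: 41.2
shift cm [-0.1  -0.07 -1.56] turn [ 0.3  0.3 -0.2] 0.5
```

View pics/p4.png

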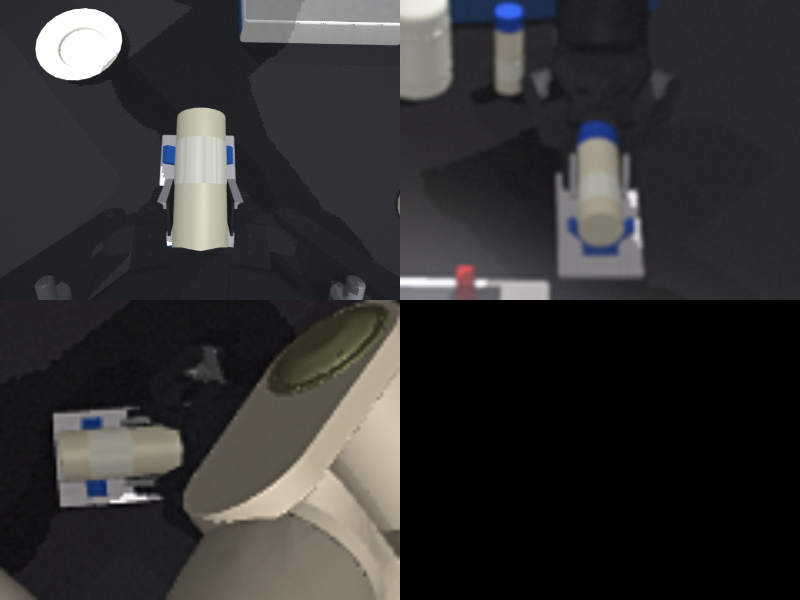

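The tube sits between the V walls with its foot end at about (337.4,276.5) in the top view, i.e. y≈-0.109 against an ideal -0.111. I'll carry on down.

```bash
python3 -m handwheel '-0.1 -0.1 -0.5 0 0 0 0.2;-0.1 -0.1 -1 0 0 0 0.2;-0.1 -0.1 -1.3 0 0 0 0.2;-0.1 -0.1 -1.3 0 0 0 0.2' && python3 -m handwheel '0 0 -0.1 0 0 0 0.2;0 0 -0.2 0 0 0 0.2;0 0 -0.3 0 0 0 0.2;0 0 -0.3 0 0 0 0.2'; python3 -c "
from h import *
plan(*pose([.519,-.173,.041],5,60,95))"
```

```text
time_s: 9.13
position: [0.5184, -0.1646, 0.03]
tool_rot: [[-0.082, 0.996, -0.038], [0.865, 0.09, 0.494], [0.495, 0.008, -0.869]]
ft_force: [-6.0, -1.4, 18.7]
grip_width: 0.0349
gripper_force: 42.9
time_s: 9.47
position: [0.518, -0.1648, 0.0289]
tool_rot: [[-0.082, 0.996, -0.038], [0.865, 0.09, 0.494], [0.495, 0.008, -0.869]]
ft_force: [-12.8, -4.1, 35.9]
grip_width: 0.0347
gripper_force: 45.1
shift cm [ 0.02  0.12 -0.44] turn [ 0.3  0.5 -0.2] 0.6
```

```bash
python3 -m handwheel '-0.1 0 0.2 0 0 0 0.2;-0.2 0 0.2 0 0 0 0.2;-0.2 0 0.2 0 0 0 0.2' && python3 -m handwheel '-0.1 0 0 0 0 0 0.2;-0.1 0 -0.1 0 0 0 0.2;-0.1 0 -0.1 0 0 0 0.2' && python3 - <<'E'
from h import *
S,T=get_image("side"),get_image("top")
c=np.hstack([cv2.resize(S["color"][200:275,290:390],(400,300),interpolation=2),cv2.resize(T["color"][240:315,320:420],(400,300),interpolation=2)])
cv2.imwrite("pics/p5.png",c[:,:,::-1])
E
```

```text
time_s: 9.72
position: [0.5178, -0.1648, 0.0291]
tool_rot: [[-0.083, 0.996, -0.034], [0.866, 0.088, 0.492], [0.493, 0.011, -0.87]]
ft_force: [2.1, -0.5, 15.4]
grip_width: 0.0347
gripper_force: 42.7
time_s: 9.97
position: [0.5178, -0.1649, 0.0291]
tool_rot: [[-0.083, 0.996, -0.031], [0.866, 0.088, 0.492], [0.493, 0.014, -0.87]]
ft_force: [4.7, 0.7, 22.9]
grip_width: 0.0348
gripper_force: 43.5
```

View pics/p5.png

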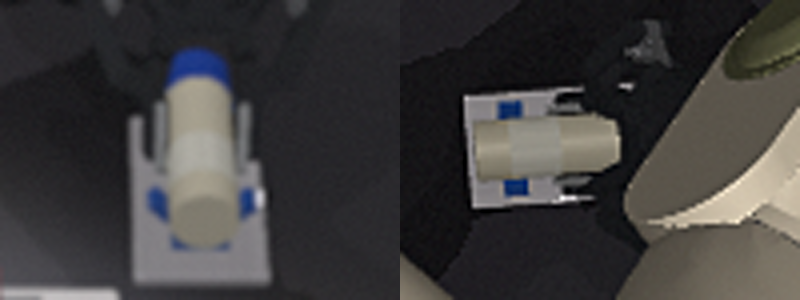

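It's held by both walls (force along x in either direction, firm stop in z), so it is seated. Release and back out along the tool axis.

```bash
python3 -m handwheel '0 0 0.15 0 0 0 0.2;0 0 0.15 0 0 0 0.2;0 0 0.15 0 0 0 0.6;0 0 0.15 0 0 0 0.6;0 0 0.15 0 0 0 0.65;0 0 0.15 0 0 0 0.65;0 0 0.15 0 0 0 0.65' && python3 -m handwheel '0 -1 1.8 0 0 0 0.65;0 -2 3.5 0 0 0 0.65;0 -3.5 6 0 0 0 0.65;0 -5 9 0 0 0 0.65;0 -6.5 12 0 0 0 0.65;0 -7 15 0 0 0 0.65;0 -7 18 0 0 0 0.65;0 -7 20 0 0 0 0.65' && python3 - <<'E'
from h import *
s=status.observe();print(np.round(s['q'],1))
np.set_printoptions(precision=4,suppress=True)
# handle grasp target: bar centre, tool down, closing along chamber x
plan(*pose([.36,.05,.28],3.5,89.9,95)); plan(*pose([.4935,.1515,.26],3.5,89.9,95))
E
```

```text
time_s: 10.65
position: [0.5152, -0.1643, 0.0272]
tool_rot: [[-0.081, 0.996, -0.039], [0.865, 0.09, 0.493], [0.495, 0.006, -0.869]]
ft_force: [-0.6, -0.1, 0.8]
grip_width: 0.0556
gripper_force: 0.0
time_s: 11.32
position: [0.5154, -0.2349, 0.23]
tool_rot: [[-0.082, 0.996, -0.037], [0.866, 0.089, 0.491], [0.493, 0.008, -0.87]]
ft_force: [-0.3, 0.2, -0.2]
grip_width: 0.0555
gripper_force: 0.0
[-45.2  32.1  62.6  19.6 107.6 -48.1]
shift cm [-15.54  28.5    3.1 ] turn [-29.4  -1.7  -1.7] 29.5
shift cm [-2.19 38.65  1.1 ] turn [-29.4  -1.7  -1.7] 29.5
```

```bash
python3 -m handwheel '0 3 2 -4 0 0 0.65;0 6 2 -8 -0.4 -0.4 0.65;-0.5 10 2 -12 -0.6 -0.6 0.65;-1 14 2 -16 -0.9 -0.9 0.65;-1.5 18 2 -20 -1.1 -1.1 0.65;-2 22 2 -24 -1.4 -1.4 0.65;-2.2 26 2 -29.4 -1.7 -1.7 0.65;-2.2 30 2 -29.4 -1.7 -1.7 0.65' && python3 -m handwheel '0 4 0 0 0 0 0.65;0 8 -1 0 0 0 0.65;0 8.6 -1 0 0 0 0.65' && python3 - <<'E'
from h import *
s=status.observe();print(np.round(s['q'],1))
plan(*pose([.4935,.1515,.17],3.5,89.9,95)); plan(*pose([.4935,.1515,.114],3.5,89.9,95))
T,S,W=(get_image(n) for n in("top","side","wrist"))
c=np.hstack([cv2.resize(S["color"][190:265,290:390],(400,300),interpolation=2),cv2.resize(T["color"][225:300,315:415],(400,300),interpolation=2)])
c=np.vstack([c,np.hstack([cv2.resize(W["color"],(400,300)),cv2.resize(T["color"][180:300,160:320],(400,300))])])
cv2.imwrite("pics/p6.png",c[:,:,::-1])
E
```

```text
time_s: 11.98
position: [0.4919, 0.0687, 0.2481]
tool_rot: [[-0.062, 0.998, -0.001], [0.998, 0.062, -0.001], [-0.001, -0.001, -1.0]]
ft_force: [1.4, 1.0, -0.0]
grip_width: 0.0555
gripper_force: 0.0
time_s: 12.23
position: [0.4917, 0.1567, 0.236]
tool_rot: [[-0.066, 0.998, -0.005], [0.998, 0.066, 0.004], [0.005, -0.005, -1.0]]
ft_force: [-0.7, 0.2, -0.8]
grip_width: 0.0557
gripper_force: 0.0
[ 4.4 18.3 79.   0.3 83.   0.6]
shift cm [ 0.17 -0.51 -8.5 ] turn [-0.1 -0.3 -0.3] 0.4
shift cm [  0.17  -0.51 -14.1 ] turn [-0.1 -0.3 -0.3] 0.4
```

View pics/p6.png

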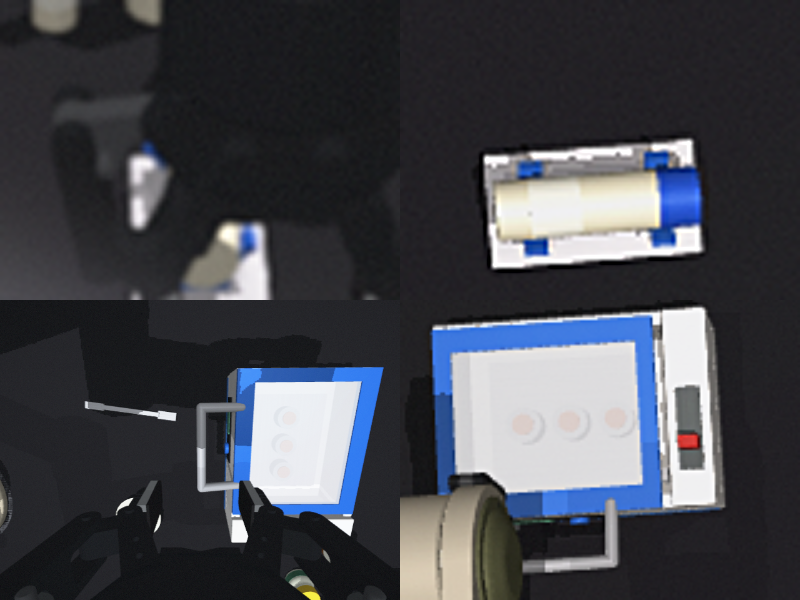

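The tube lies centred in both V's (top view, tube mid ≈ plate mid within about 1 px after perspective). The handle is below the open fingers.

```bash
python3 -m handwheel '0 -0.2 -3 0 0 0 0.65;0.2 -0.5 -6 0 -0.3 -0.3 0.65;0.2 -0.5 -9 0 -0.3 -0.3 0.65;0.2 -0.5 -12 0 -0.3 -0.3 0.65;0.2 -0.5 -14 0 -0.3 -0.3 0.65;0.2 -0.5 -14 0 -0.3 -0.3 0.65' && python3 -m handwheel '0 0 0 0 0 0 0.3;0 0 0 0 0 0 0.1;0 0 0 0 0 0 0;0 0 0 0 0 0 0;0 0 0 0 0 0 0;0 0 0 0 0 0 0;0 0 0 0 0 0 0;0 0 0 0 0 0 0' 40
```

```text
time_s: 12.88
position: [0.4939, 0.1446, 0.0942]
tool_rot: [[-0.053, 0.999, -0.004], [0.999, 0.053, 0.002], [0.002, -0.004, -1.0]]
ft_force: [-0.3, 0.4, -0.8]
grip_width: 0.0555
gripper_force: 0.0
time_s: 13.55
position: [0.4943, 0.1463, 0.0989]
tool_rot: [[-0.056, 0.998, 0.001], [0.998, 0.056, 0.002], [0.002, 0.001, -1.0]]
ft_force: [-8.0, -3.7, 9.4]
grip_width: 0.0102
gripper_force: 39.1
```

```bash
python3 -m handwheel '0 0 0.3 0 0 0 0;0 0 0.6 0 0 0 0;0 0 0.6 0 0 0 0' && python3 -m handwheel '0 0 0.2 0 0 0 0;0 0 0.4 0 0 0 0;0 0 0.4 0 0 0 0' && python3 -m handwheel '0 0 0.2 0 0 0 0;0 0 0.4 0 0 0 0;0 0 0.4 0 0 0 0'
```

```text
time_s: 13.8
position: [0.4946, 0.1463, 0.1041]
tool_rot: [[-0.056, 0.998, 0.001], [0.998, 0.056, 0.002], [0.002, 0.001, -1.0]]
ft_force: [-4.4, -2.7, -2.2]
grip_width: 0.0105
gripper_force: 39.1
time_s: 14.05
position: [0.4949, 0.1464, 0.1078]
tool_rot: [[-0.056, 0.998, 0.002], [0.998, 0.056, 0.002], [0.002, 0.002, -1.0]]
ft_force: [-4.5, -4.5, -1.8]
grip_width: 0.0101
gripper_force: 39.1
time_s: 14.3
position: [0.4954, 0.1464, 0.112]
tool_rot: [[-0.055, 0.998, 0.003], [0.998, 0.055, 0.002], [0.002, 0.003, -1.0]]
ft_force: [-4.1, -5.1, -0.3]
grip_width: 0.0105
gripper_force: 39.1
```

```bash
python3 -m handwheel '0 0 0.4 0 0 0 0;0 0 0.8 0 0 0 0;0 0 0.8 0 0 0 0' && python3 -m handwheel '0.1 0 0.4 0 0 0 0;0.2 0 0.8 0 0 0 0;0.2 0 0.8 0 0 0 0' && python3 - <<'E'
from h import *
S=get_image("side");T=get_image("top")
c=np.hstack([cv2.resize(S["color"][240:400,180:390],(400,300)),cv2.resize(T["color"][170:310,160:320],(400,300))])
cv2.imwrite("pics/p7.png",c[:,:,::-1])
E
```

```text
time_s: 14.55
position: [0.4965, 0.1465, 0.1207]
tool_rot: [[-0.055, 0.998, 0.006], [0.998, 0.055, 0.003], [0.002, 0.006, -1.0]]
ft_force: [2.5, -4.1, -2.6]
grip_width: 0.0104
gripper_force: 39.1
time_s: 14.8
position: [0.4979, 0.1466, 0.1285]
tool_rot: [[-0.055, 0.998, 0.004], [0.998, 0.055, 0.003], [0.003, 0.004, -1.0]]
ft_force: [0.1, -4.8, -2.2]
grip_width: 0.01
gripper_force: 39.1
```

View pics/p7.png

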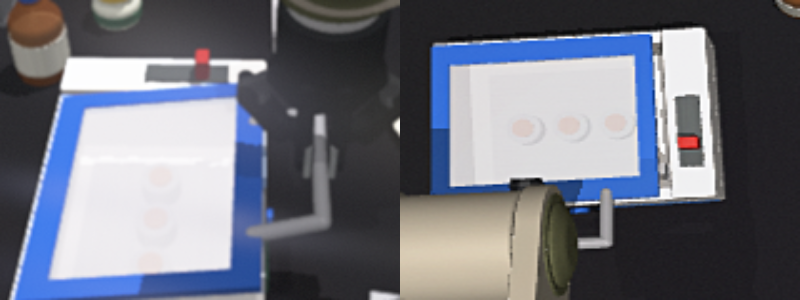

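The tug raised the lid about 30 mm at the handle, far beyond the 7 mm stop, with only about 2 N. Its front edge is visibly up and the tab is still at home. So the lid is not caught and the tab stays untouched. I'll carry on lifting along the arc.

```bash
python3 -m handwheel '0.4 0 1.7 0 0 0 0;1 0.1 3.5 0 0 0 0;1.8 0.1 5.3 0 0 0 0;2.7 0.2 7 0 0 0 0;3.8 0.2 8.6 0 0 0 0;5 0.3 10.1 0 0 0 0;6.3 0.4 11.5 0 0 0 0;7.7 0.5 12.7 0 0 0 0' && python3 -m handwheel '1.2 0.1 0.9 0 0 0 0;2.5 0.2 1.8 0 0 0 0;3.5 0.2 2.3 0 0 0 0;3.5 0.2 2.3 0 0 0 0;3.5 0.2 2.3 0 0 0 0;3.5 0.2 2.3 0 0 0 0' && python3 - <<'E'
from h import *
print(np.round(status.observe()["q"],1))
S=get_image("side");T=get_image("top")
c=np.hstack([cv2.resize(S["color"],(400,300)),cv2.resize(T["color"],(400,300))])
cv2.imwrite("pics/p8.png",c[:,:,::-1])
E
```

```text
time_s: 15.57
position: [0.5717, 0.1519, 0.2574]
tool_rot: [[-0.056, 0.998, -0.003], [0.998, 0.056, 0.002], [0.003, -0.002, -1.0]]
ft_force: [-20.4, -6.2, 19.2]
grip_width: 0.0106
gripper_force: 40.0
time_s: 16.07
position: [0.6087, 0.1545, 0.2817]
tool_rot: [[-0.056, 0.998, 0.007], [0.998, 0.056, 0.004], [0.004, 0.007, -1.0]]
ft_force: [-12.0, -2.8, 20.6]
grip_width: 0.0103
gripper_force: 41.7
[ 3.4 28.3 55.3  0.2 95.9  0.2]
```

View pics/p8.png

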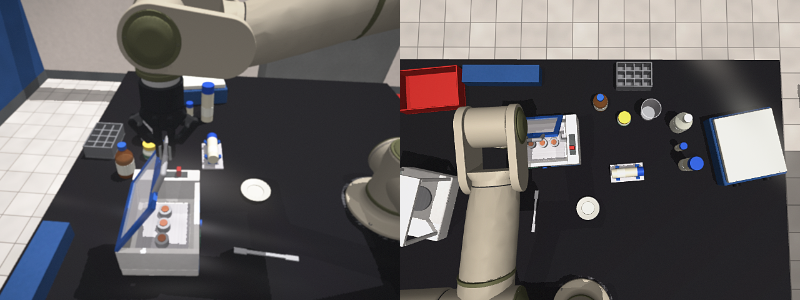

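The lid stands open at about 59° in the gripper and the tube is in the cradle. I'll relieve the slight inward push and hand in.

```bash
python3 -m handwheel '-0.1 0 0.15 0 0 0 0;-0.15 0 0.3 0 0 0 0;-0.15 0 0.3 0 0 0 0;-0.15 0 0.3 0 0 0 0;-0.15 0 0.3 0 0 0 0;-0.15 0 0.3 0 0 0 0'
```

```text
time_s: 16.67
position: [0.6076, 0.1543, 0.2814]
tool_rot: [[-0.056, 0.998, 0.003], [0.998, 0.056, 0.004], [0.004, 0.004, -1.0]]
ft_force: [-5.1, 0.9, 6.6]
grip_width: 0.0105
gripper_force: 40.4
```

```bash
python3 -c "
from rig import env
print(env.close_job())"
```

```text
the job is handed in; nothing more can be done
None
```

The job is handed in at 16.7 s: the tube lies centred in the cradle and released, the tug showed the lid was not caught so I left the red tab alone, and the gripper is holding the lid open at about 59° by arm position.

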